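# Lock a fixative dispenser with an open C clip

### The arm

A 7-joint arm with a two-finger parallel gripper is mounted at the origin on the work surface. World frame = base frame: x ahead of the robot, y to its left, z up, the work surface at z = 0. Lengths are in m, angles in rad, forces in N, time in s.
With the tool pointing down it reaches from about 0.4 to 0.85 m from the base axis. Payload 10.4 kg.
Tool frame: the origin (TCP) lies on the centre line of the jaws, within the pads' length; the fingertips stand 11 mm ahead of it and the grasp point (between the pads) lies 8 mm behind it; z points along the fingers, y is the line along which they close (so a half turn about z gives the same grasp; the last joint's range is limited). The gripper opens to 87 mm and grips with 3 to 60 N. Pads are 19 mm wide; open, the fingers measure 117 mm over their backs; the gripper's body (75 mm by 190 mm) begins 51 mm behind the grasp point.
Start: joints at [1.198, 0.332, -0.065, 1.46, 0.022, 1.35, -0.088], TCP at [0.214, -0.587, 0.234] pointing down, gripper open.
Joint ranges: [-2.6, 2.6], [-0.5, 2.12], [-1.47, 1.34], [0.16, 2.42], [-1.27, 4.41], [0.06, 2.06], [-2.6, 2.6]. Speed limits (rad/s): [2.22, 2.22, 2.79, 2.79, 3.14, 3.14, 3.14].

### API

Orientations are given as a unit quaternion [x, y, z, w].
In Python, from bench import r gives the robot as it stands.
- The arm moves only by the shell command python3 -m pendant 'ROWS' [OPENING] [FORCE]. ROWS is JSON, a list of rows, each a list of 4 numbers: the shift along the tool's x, y, z in m, then the turn about the tool's z in rad. A call has 1 to 8 rows; each row shifts and turns the commanded pose from where the row before left it, along the tool's axes as they then stand; what a row does not reach is not made up. A row lasts 1/12 s, in which the tool goes at most 41.7 mm and 7.16 degrees, less where a joint would pass 70% of its speed; a pose out of reach is approached as far as the arm can. A call with a gripper value outside its range is refused whole. OPENING is the opening, from 0 (shut) to 1 (fully open), set as the call begins (- or left out, the last holds). The fingers move at their own pace and stop on an object; FORCE is the grip in N (left out, the last holds). Time passes only in rows, so rows that do not move let the fingers close. It gives the time, the measured TCP pose, the force, the opening and the grip force at its end, in the units of the state.
- r.read_state(): the state, without advancing time (a new reading comes with each control period).
- r.camera(name): name is "scene" or "side" or "wrist"; returns a dict with "img" (480x640x3 uint8, red, green, blue), "camera_matrix" (3x3 intrinsics, pixels), "dist_coeffs" ([k1, k2, p1, p2, k3] as OpenCV has them; the pictures are not rectified), "xyz" and "attitude" of the camera in the world. Camera axes: x right, y down, z forward; pixel columns grow to the right and rows downward; lengths in m; the calibration is good to about 2 mm. A picture is of the moment at which its call begins. There is no depth.
- r.close_job(): hands the job in; it is judged then, once.
Trained networks look in the newest picture that a camera, given by its name, has taken for a name from the list of things; names that differ only in an ending like _2 or _b are one class to them, and where a whole thing is asked for, a point or a joint stands for the part that bears it (a point fixed in the world has none). Each returns a list of dicts, best first, with "score" (0 to 1); they miss things now and then, are a little off and sometimes report something else, mostly with a low value. They report only what shows in the picture. A call takes as long as a camera call. They do not tell look-alikes from the thing itself.
- r.outline_of(thing, camera): "mask" (480x640 bool, what is visible of it) and "bbox" ([centre column, centre row, width, height] in pixels, round what is visible of it).
The state is a dict: "time": time; "joint_positions": joint angles; "joint_vel": joint speeds; "joint_torque": joint torques, N m; "ee_pos": TCP position; "eef_rot": TCP orientation; "ft_force": force on the tool from outside, world axes, zero at the start; "torque": the same for the moment, N m; "width": finger opening in m; "grip_force": force on a finger pad.
Only numpy, scipy, OpenCV 4.12 (cv2) and the standard library are available. Lean on these libraries where they do the work, as an engineer would, in place of code of your own. Each camera call takes 0.05 s, during which the arm holds its last target. There are 200 camera calls.

### The job

Lock the fixative dispenser that has the blue pump head: slide the red open C-shaped locking clip sideways, gap first, onto the pump's bare stem between lid and head, until the stem is fully inside the ring, and leave the clip standing flat on the lid, let go. Do not pump either dispenser and leave the three specimen jars where they stand.

Things in the scene. Friction and masses are not known exactly. Their poses are not given: they have to be found in the camera images.
- clip_ring (a point): Centre of the C ring of the red clip, half-way up: 23 mm above its flat underside. z up, x points out through the gap. Ring 46 mm tall, bore 26 mm, wall 6 mm. Gap 18 mm at its narrowest (10 mm along +x), its lips flare to about 30 mm apart at 26 mm along +x. A web 10 mm thick, 32 mm tall joins it to the paddle.
- clip_paddle (a point): Centre, half-way up (23 mm above the underside), of the red clip's grip paddle: an upright plate 44 mm long (x), 12 mm thick (y), 46 mm tall (z). Same axes as clip_ring; lies 80 mm from it along its -x. The whole clip is one rigid plastic part of about 80 g, 128 mm long, standing on the work surface.
- blue_stem (a point): Point on the blue pump's upright stem axis at the lid's flat top, 100 mm above the work surface. z up; x as the spout points (roughly away from the robot), so the -x side is free. Heavy fixed square white tank, grey lid, 100 x 100 mm in plan, centred on the stem, sides along x and y.
- blue_pump (a joint): blue plunger, metres pressed down (0 = up; sprung, 9 N starts it, 20 N at the full 0.045). Steel stem 12 mm thick, 62 mm bare between lid and head; blue round head 36 mm wide, 20 mm high, top 82 mm above the lid; spout (10 mm tube) from the head's middle along +x of blue_stem, ending turned down 62 mm from the axis.
- yellow_stem (a point): The other, identical dispenser, to be left alone. Point on the yellow pump's upright stem axis at the lid's flat top, 100 mm above the work surface. z up; x as the spout points (roughly away from the robot), so the -x side is free. Heavy fixed square white tank, grey lid, 100 x 100 mm in plan, centred on the stem, sides along x and y.
- yellow_pump (a joint): yellow plunger, metres pressed down (0 = up; sprung, 9 N starts it, 20 N at the full 0.045). Steel stem 12 mm thick, 62 mm bare between lid and head; yellow round head 36 mm wide, 20 mm high, top 82 mm above the lid; spout (10 mm tube) from the head's middle along +x of yellow_stem, ending turned down 62 mm from the axis.
- jar_a_mid (a point): Small closed specimen jar with white cap, 44 mm in diameter, 55 mm high; this point is its centre, half-way up. A bystander.
- jar_b_mid (a point): Small closed specimen jar with white cap, 44 mm in diameter, 55 mm high; this point is its centre, half-way up. A bystander.
- jar_c_mid (a point): Small closed specimen jar with white cap, 44 mm in diameter, 55 mm high; this point is its centre, half-way up. A bystander.
Things that resemble listed ones, but are neither listed nor needed, are in the scene too. Leave any orange or pink look-alike of the part that bears blue_stem alone.

How it is judged:
By the outcome, as a careful person would: the job done as asked, in the order asked, and still so for the second after the job is handed in, with the robot touching nothing.
It also fails if it takes over 38 s, if anything falls off the work surface, if the arm or the gripper's body presses on something with over 40 N, if the wrist force passes 120 N, or if a joint passes its speed limit or range.

## Working session

There is one attempt and no reset: what is moved stays moved. The work goes in short steps, Python scripts to look and compute and a shell command to move; the robot and the scene stay as the last step left them, time stands still between calls to the robot, and variables do not carry over. Pictures are saved under pics/ and viewed, at most 12 in all, crops included, and the job is handed in when it is done.

```bash
mkdir -p pics; python3 - <<'E'
from bench import r
import cv2, numpy as np
ims=[]
for c in ["scene","side"]:
    d=r.camera(c); cv2.imwrite(f"pics/{c}0.png",d["img"][:,:,::-1]); print(c,d["xyz"],d["attitude"],d["camera_matrix"],d["dist_coeffs"])
    for t in ["clip_ring","blue_stem","blue_pump","yellow_pump","jar_a_mid"]:
        print(t,[(round(o["score"],2),np.round(o["bbox"]).tolist()) for o in r.outline_of(t,c)])
s=r.read_state();print(s)
E
```

```text
scene [ 0.95381447 -0.53944173  0.95052593] [ 0.90152132  0.29379393 -0.10229084 -0.30080063] [[462.22234327   0.         323.34821013]
 [  0.         462.22234327 230.85601454]
 [  0.           0.           1.        ]] [-0.0080097  0.         0.         0.         0.       ]
clip_ring [(0.64, [299.0, 234.0, 22.0, 46.0])]
blue_stem [(0.91, [238.0, 211.0, 64.0, 74.0]), (0.9, [317.0, 162.0, 53.0, 69.0]), (0.56, [407.0, 215.0, 60.0, 74.0]), (0.39, [297.0, 233.0, 23.0, 47.0])]
blue_pump [(0.8, [322.0, 142.0, 28.0, 30.0]), (0.79, [420.0, 194.0, 36.0, 32.0]), (0.63, [236.0, 190.0, 29.0, 32.0])]
yellow_pump [(0.8, [342.0, 267.0, 42.0, 33.0])]
jar_a_mid [(0.85, [366.0, 136.0, 13.0, 21.0]), (0.71, [298.0, 234.0, 22.0, 50.0])]
side [0.09952008 0.93884711 0.8373112 ] [-0.21616178  0.86403412 -0.44274633  0.10341576] [[558.1339984    0.         313.99392958]
 [  0.         558.1339984  245.7980433 ]
 [  0.           0.           1.        ]] [0.0379538 0.        0.        0.        0.       ]
clip_ring [(0.55, [358.0, 269.0, 33.0, 42.0])]
blue_stem [(0.93, [241.0, 267.0, 66.0, 92.0]), (0.87, [4
[... 369 characters left out ...]
t_positions': array([ 1.19842333,  0.33219287, -0.06470358,  1.46012733,  0.02158497,
        1.34990222, -0.08847941]), 'joint_vel': array([-0.00103314, -0.00038969,  0.00023245, -0.00114735,  0.00064052,
        0.00144455,  0.0005543 ]), 'joint_torque': array([-1.05282827e-03, -6.22773814e+01,  2.43418152e-02, -3.89993441e+01,
       -6.12016045e-02,  3.16487148e-02,  5.35270260e-06]), 'ee_pos': array([ 0.21420336, -0.58715514,  0.23356692]), 'eef_rot': array([9.84744161e-01, 1.74008436e-01, 2.15696417e-05, 2.80540264e-05]), 'ft_force': array([-0.17332258,  0.4184177 , -0.16305979]), 'torque': array([-0.00540057,  0.04370699,  0.01005745]), 'grip_force': 0.0, 'width': 0.08687612341642066}
```

View pics/scene0.png

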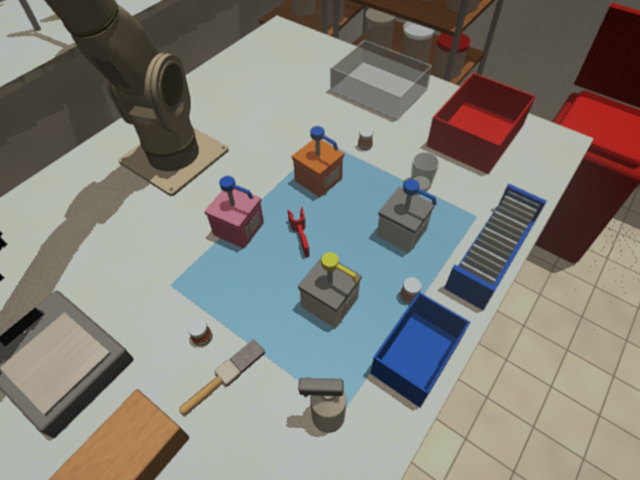

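View pics/side0.png

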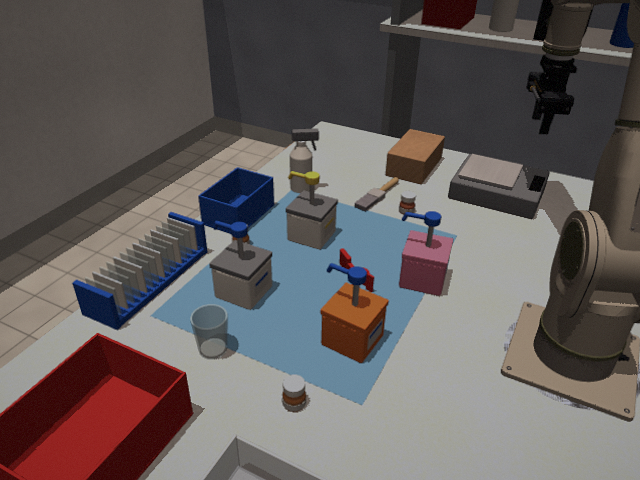

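```bash
cat > h.py <<'E'
import cv2, numpy as np
from scipy.spatial.transform import Rotation as R
from scipy.optimize import minimize
def proj(d,P):
    Rm=R.from_quat(d["attitude"]).as_matrix()
    rv=cv2.Rodrigues(Rm.T)[0]; t=-Rm.T@np.array(d["xyz"])
    return cv2.projectPoints(np.float64(P).reshape(-1,1,3),rv,t,d["camera_matrix"],np.float64(d["dist_coeffs"]))[0][:,0]
def box(x0,x1,y0,y1,z0,z1): return np.array([[x,y,z] for x in(x0,x1) for y in(y0,y1) for z in(z0,z1)])/1e3
def prism(q,z0,z1): return np.array([[x,y,z] for x,y in q for z in(z0,z1)])/1e3
def clip():   # origin ring axis at underside, mm
    ps=[box(-102,-58,-6,6,0,46),box(-60,-17,-5,5,7,39)]
    a=np.radians(np.linspace(42,318,20))
    for u,v in zip(a[:-1],a[1:]): ps.append(prism([(k*np.cos(w),k*np.sin(w)) for k in(13,19) for w in(u,v)],0,46))
    for s in(1,-1): ps.append(prism([(10,9*s),(26,15*s),(24,20*s),(12,15*s)],0,46))
    return ps
def disp():   # origin on stem at lid top; head+spout
    t=np.linspace(0,2*np.pi,24)
    return [prism([(18*np.cos(w),18*np.sin(w)) for w in t],62,82), box(0,62,-5,5,67,77)]
def tank(): return [box(-50,50,-50,50,-100,0)]
def render(d,parts,p,S=4):
    M=R.from_euler("z",p[2]).as_matrix(); m=np.zeros((480,640),np.uint8)
    for q in parts:
        uv=proj(d,q@M.T+[p[0],p[1],p[3]])
        h=cv2.convexHull(np.round(uv*16).astype(np.int32)); cv2.fillConvexPoly(m,h,255,cv2.LINE_AA,4)
    return m/255.
def fit(views,parts,p0,z,free=3,steps=(.01,.01,.2)):
    def c(q):
        e=0
        for d,m in views:
            g=render(d,parts,[*q[:3],z]); e+=1-np.minimum(g,m).sum()/max(1,np.maximum(g,m).sum())
        return e/len(views)
    s=np.array([p0]+[np.array(p0)+np.eye(3)[i]*steps[i] for i in range(3)])
    o=minimize(c,p0,method="Nelder-Mead",options=dict(initial_simplex=s,xatol=1e-5,fatol=1e-5))
    return o.x,o.fun
def ray(d,uv,z):
    n=cv2.undistortPoints(np.float64([[uv]]),d["camera_matrix"],np.float64(d["dist_coeffs"]))[0,0]
    v=R.from_quat(d["attitude"]).apply([*n,1]); return np.array(d["xyz"])+v*(z-d["xyz"][2])/v[2]
def near(m,cx,cy,w,h):
    o=np.zeros_like(m,float); sl=np.s_[cy-h:cy+h,cx-w:cx+w]; o[sl]=m[sl]; return o
def hsv(d): return cv2.cvtColor(d["img"],cv2.COLOR_RGB2HSV)
def red(d): H=hsv(d); return ((H[...,0]<8)|(H[...,0]>172))&(H[...,1]>130)&(H[...,2]>50)
def blue(d): H=hsv(d); return (abs(H[...,0].astype(int)-114)<9)&(H[...,1]>150)&(H[...,2]>40)
E
python3 - <<'E'
from bench import r
from h import *
a=r.camera("scene");b=r.camera("side")
for uv in [(199,338),(366,145),(412,300)]: print("jar",ray(a,uv,0.01).round(3))
va=[(a,near(red(a),299,233,20,32)),(b,near(red(b),357,270,22,24))]
print("red px",[m.sum() for _,m in va])
# image pts: lips (297,212), paddle(305,243)
l=ray(a,(297,214),.03);q=ray(a,(306,245),.03);print("lip,paddle",l.round(3),q.round(3))
res=[]
for dd in (l-q,q-l):
    y0=np.arctan2(dd[1],dd[0]); mid=(l+q)/2; p0=[mid[0]+.038*np.cos(y0),mid[1]+.038*np.sin(y0),y0]
    res.append(fit(va,clip(),p0,0)); print("clip",res[-1], [fit([v],clip(),res[-1][0],0) for v in va])
B=[(a,near(blue(a),418,193,25,22)),(b,near(blue(b),230,232,24,22))]
p=ray(a,(411,188),.17);print("head0",p.round(3))
best=min((fit(B,disp(),[p[0],p[1],y],.1) for y in (-.6,0,.6)),key=lambda t:t[1]);print("blue",best)
tm=[]
for d,n,u in((a,"scene",407),(b,"side",241)):
    o=min(r.outline_of("blue_stem",n),key=lambda o:abs(o["bbox"][0]-u)); tm.append((d,o["mask"].astype(float)))
full=disp()+tank()+[box(-6,6,-6,6,0,62)]
print("full",fit(tm,full,best[0],.1))
# crops w/ overlay
o=[]
for d,c in((a,(350,205)),(b,(300,265))):
    im=d["img"][:,:,::-1].copy()
    o.append(cv2.resize(im[c[1]-75:c[1]+75,c[0]-100:c[0]+100],None,fx=4,fy=4,interpolation=2)[:, :])
cv2.imwrite("pics/c1.png",cv2.resize(np.vstack(o),(800,1200))[:600]);
x,_=min(res,key=lambda t:t[1])
im=[]
for (d,m),c in zip(va,((299,233),(357,270))):
    I=d["img"][:,:,::-1].copy(); J=I.copy(); g=render(d,clip(),[*x,0]); J[g>.5]=(0,255,0)
    for K in (I,J): im.append(cv2.resize(K[c[1]-37:c[1]+37,c[0]-50:c[0]+50],(400,296),interpolation=2))
cv2.imwrite("pics/c2.png",np.vstack([np.hstack(im[:2]),np.hstack(im[2:])]))
E
```

```text
jar [ 0.482 -0.366  0.01 ]
jar [0.442 0.36  0.01 ]
jar [ 0.81  -0.012  0.01 ]
red px [np.float64(294.0), np.float64(303.0)]
lip,paddle [0.45  0.021 0.03 ] [ 0.529 -0.043  0.03 ]
clip (array([0.45810326, 0.00997484, 2.43469112]), np.float64(0.5546179505298914)) [(array([0.45857586, 0.01326044, 2.409972  ]), np.float64(0.4571079855864233)), (array([0.4605997 , 0.00316128, 2.41946549]), np.float64(0.6328200468652863))]
clip (array([ 0.5226727 , -0.02918071, -0.44323234]), np.float64(0.6791518411513673)) [(array([ 0.52563572, -0.0302098 , -0.46232974]), np.float64(0.6415912893072844)), (array([ 0.52402502, -0.03667757, -0.43890882]), np.float64(0.6917813447977981))]
head0 [0.69  0.147 0.17 ]
blue (array([0.69143764, 0.143207  , 0.14194348]), np.float64(0.6004973497347803))
full (array([0.68901553, 0.1459912 , 0.06391876]), np.float64(0.09292577309965627))
```

View pics/c2.png

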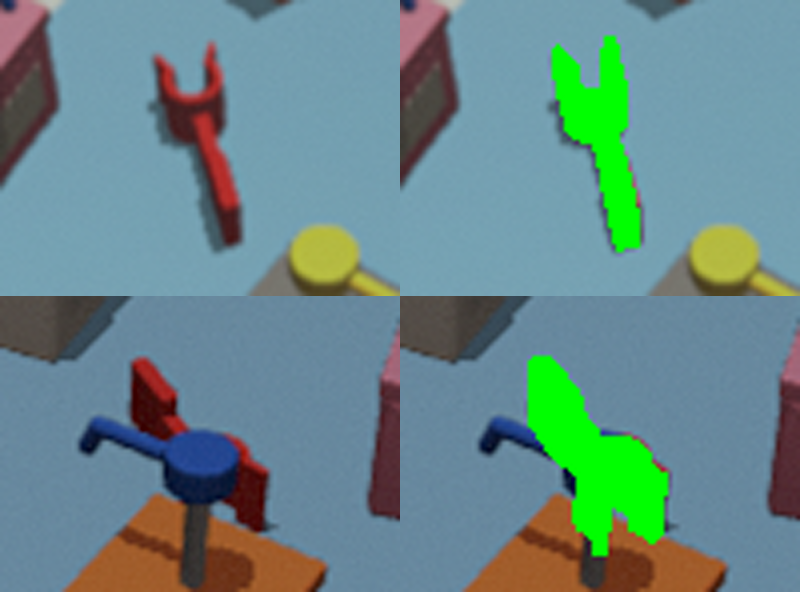

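View pics/c1.png

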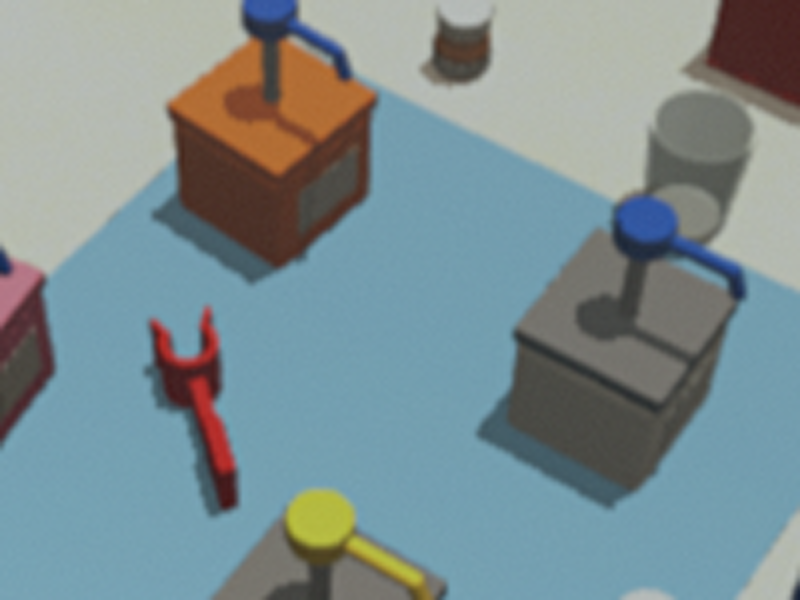

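```bash
python3 - <<'E'
from bench import r
from h import *
a=r.camera("scene");b=r.camera("side")
ms={n:r.outline_of("blue_stem",n)+r.outline_of("yellow_stem",n) for n in("scene","side")}
full=disp()+tank()+[box(-6,6,-6,6,0,62)]
gx=np.array([.518,-.042]);c=np.radians(139);ux=np.array([np.cos(c),np.sin(c)]);uy=np.array([-ux[1],ux[0]])
for nm,ua,ub,hd in(("pink",238,427,(228,184)),("orange",317,354,(318,133)),("yellow",330,312,(330,260)),("blue",407,241,(411,188))):
    p=ray(a,hd,.175); v=[]
    for d,n,u in((a,"scene",ua),(b,"side",ub)):
        o=min(ms[n],key=lambda o:abs(o["bbox"][0]-u))
        if abs(o["bbox"][0]-u)<12: v.append((d,o["mask"].astype(float)))
    x,f=fit(v,full,[p[0],p[1],0.05],.1)
    M=np.array([[np.cos(x[2]),-np.sin(x[2])],[np.sin(x[2]),np.cos(x[2])]])
    g=np.array([[i,j] for i in np.linspace(-.05,.05,21) for j in np.linspace(-.05,.05,21)]+[[.062,0]])@M.T+x[:2]-gx
    q=np.c_[g@ux,g@uy]; dist=np.hypot(np.maximum(abs(q[:,0])-.0375,0),np.maximum(abs(q[:,1])-.095,0)); k=dist.argmin()
    print(nm,len(v),x.round(3),round(f,3),"clear to body",dist[k].round(3),"at body-frame",q[k].round(3),"head clear",(q[:,:]).mean(0).round(3))
E
```

```text
pink 2 [ 0.341 -0.088  0.182] 0.143 clear to body 0.028 at body-frame [0.065 0.103] head clear [0.103 0.151]
orange 2 [ 0.405  0.168 -0.039] 0.111 clear to body 0.116 at body-frame [ 0.153 -0.077] head clear [ 0.224 -0.085]
yellow 1 [ 0.655 -0.12   0.057] 0.101 clear to body 0.047 at body-frame [-0.085 -0.032] head clear [-0.155 -0.031]
blue 2 [0.689 0.145 0.105] 0.125 clear to body 0.088 at body-frame [-0.008 -0.183] head clear [-0.006 -0.254]
```

```bash
python3 -m pendant '[[0,0,0,-0.12],[0,0,0,-0.12],[0,0,0,-0.12],[0,0,0,-0.12],[0,0,0,-0.12],[0,0,0,-0.12],[0,0,0,-0.12],[0,0,0,-0.12]]' 1
```

```text
time: 1.77
ee_pos: [0.2142, -0.5872, 0.2336]
eef_rot: [0.791, 0.611, 0.0, 0.0]
ft_force: [0.1, 0.4, -0.4]
width: 0.0868
grip_force: 0.0
```

```bash
python3 -m pendant '[[0,0,0,-0.12],[0,0,0,-0.12],[0,0,0,-0.12],[0,0,0,-0.12],[0,0,0,-0.12],[0,0,0,-0.12],[0,0,0,-0.12],[0,0,0,-0.12]]'; python3 -m pendant '[[0,0,0,-0.12],[0,0,0,-0.03],[0.008,0.038,0,0],[0.008,0.038,0,0],[0.008,0.038,0,0],[0.008,0.038,0,0],[0.008,0.038,0,0],[0.008,0.038,0,0]]';python3 -m pendant '[[0.008,0.038,0,0],[0.008,0.038,0,0],[0.008,0.038,0,0],[0.008,0.038,0,0],[0.008,0.038,0,0],[0.008,0.038,0,0],[0.008,0.038,0,0],[0.008,0.038,0,0]]'
```

```text
time: 2.43
ee_pos: [0.2142, -0.5872, 0.2336]
eef_rot: [0.42, 0.908, -0.0, 0.0]
ft_force: [0.2, -0.9, -0.6]
width: 0.0866
grip_force: 0.0
time: 3.1
ee_pos: [0.3294, -0.3826, 0.2337]
eef_rot: [0.353, 0.936, -0.0, 0.0]
ft_force: [1.5, -0.3, 1.0]
width: 0.087
grip_force: 0.0
time: 3.77
ee_pos: [0.4823, -0.1121, 0.234]
eef_rot: [0.353, 0.936, -0.0, 0.001]
ft_force: [0.6, 0.4, -0.0]
width: 0.087
grip_force: 0.0
```

```bash
python3 -m pendant '[[0.01,0.038,0,0],[0.009,0.038,0,0],[0,0,0,0],[0,0,0,0]]' 0.6; python3 - <<'E'
from bench import r
from h import *
w=r.camera("wrist"); a=r.camera("scene")
s=r.read_state();print(s["ee_pos"],w["xyz"])
m=red(w).astype(float); print(m.sum())
n,l,st,_=cv2.connectedComponentsWithStats(m.astype(np.uint8)); print(st[1:][st[1:,4]>50])
x,f=fit([(w,m)],clip(),[.458,.011,2.42],0); print("clip",x.round(4),f)
I=w["img"][:,:,::-1].copy(); g=render(w,clip(),[*x,0])
c=cv2.findContours((g>.5).astype(np.uint8),cv2.RETR_LIST,2)[0]; cv2.drawContours(I,c,-1,(0,255,0),1)
cv2.imwrite("pics/w1.png",I)
p=x[:2]-.08*np.array([np.cos(x[2]),np.sin(x[2])]); d=p-s["ee_pos"][:2]
q=s["eef_rot"]; T=R.from_quat(q).as_matrix(); print("paddle",p,"tool dx,dy",T[:2,:2].T@d,"yaw tool",np.arctan2(T[1,0],T[0,0]))
E
```

```text
time: 4.1
ee_pos: [0.5182, -0.0416, 0.2336]
eef_rot: [0.351, 0.936, 0.001, -0.0]
ft_force: [-0.9, 0.3, -0.8]
width: 0.0678
grip_force: 0.0
[ 0.51742077 -0.0449343   0.23339753] [0.45776526 0.00982728 0.38465806]
8948.0
[[  64    0  161  184 4497]
 [  61   69   41   16  306]
 [ 291  100   48  145 1928]
 [  23  116  121   76 2211]]
clip [0.458  0.0059 2.4737] 0.7962754666553855
paddle [ 0.52084697 -0.04360126] tool dx,dy [-0.00168946  0.0032652 ] yaw tool 2.4193302254932925
```

View pics/w1.png

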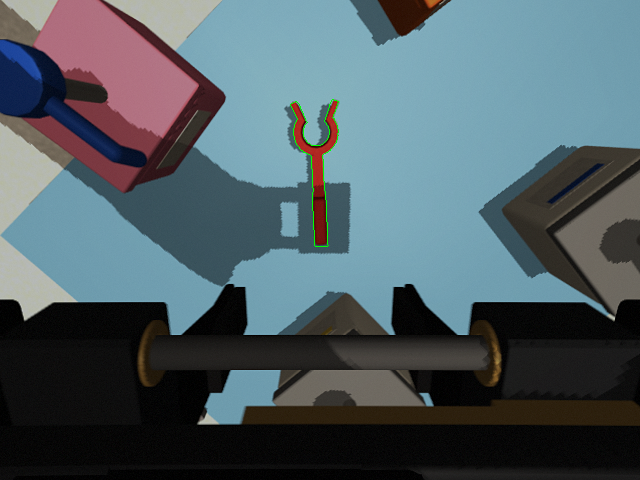

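```bash
python3 -m pendant '[[-0.002,0.002,0.03,-0.054],[0,0,0.04,0],[0,0,0.04,0],[0,0,0.04,0],[0,0,0.03,0],[0,0,0.02,0],[0,0,0.009,0],[0,0,0,0]]'; python3 -m pendant '[[0,0,0,0],[0,0,0,0],[0,0,0,0],[0,0,0,0],[0,0,0,0],[0,0,0,0]]' 0 35
```

```text
time: 4.87
ee_pos: [0.519, -0.0454, 0.0229]
eef_rot: [0.329, 0.944, -0.001, -0.002]
ft_force: [0.1, 0.1, -0.2]
width: 0.0522
grip_force: 0.0
time: 5.37
ee_pos: [0.5207, -0.0442, 0.025]
eef_rot: [0.328, 0.945, -0.0, 0.0]
ft_force: [-0.2, 0.6, 0.0]
width: 0.0205
grip_force: 0.0
```

```bash
python3 -m pendant '[[0,0,0,0],[0,0,0,0],[0,0,0,0],[0,0,-0.01,0],[0,0,-0.02,0],[0,0,-0.04,0],[0,0,-0.04,0],[0,0,-0.04,0]]'; python3 -m pendant '[[0,0,-0.03,0],[0,0,-0.01,0],[0,0,0,0.12],[0,0,0,0.12],[0,0,0,0.12],[0,0,0,0.12],[0,0,0,0.12],[0,0,0,0.12]]'; python3 -m pendant '[[0,0,0,0.12],[0,0,0,0.12],[0,0,0,0.12],[0,0,0,0.12],[0,0,0,0.12],[0,0,0,0.12],[0,0,0,0.12],[0,0,0,0.12]]'; python3 -m pendant '[[0,0,0,0.12],[0,0,0,0.12],[0,0,0,0.12],[0,0,0,0.12],[0,0,0,0.12],[0,0,0,0.09],[0,0,0,0]]'
```

```text
time: 6.03
ee_pos: [0.5197, -0.0435, 0.1765]
eef_rot: [0.327, 0.945, 0.0, -0.0]
ft_force: [1.0, -1.0, 0.0]
width: 0.0117
grip_force: 34.9
time: 6.7
ee_pos: [0.5199, -0.0439, 0.2142]
eef_rot: [0.642, 0.767, -0.0, -0.0]
ft_force: [-0.3, -0.1, -0.6]
width: 0.0115
grip_force: 34.9
time: 7.37
ee_pos: [0.5199, -0.0439, 0.2141]
eef_rot: [0.923, 0.384, -0.001, -0.0]
ft_force: [-0.7, 0.1, -1.3]
width: 0.0119
grip_force: 34.9
time: 7.95
ee_pos: [0.5199, -0.0439, 0.2142]
eef_rot: [0.999, 0.05, -0.001, -0.0]
ft_force: [0.4, 0.5, -0.9]
width: 0.0117
grip_force: 34.9
```

```bash
python3 -m pendant '[[0.01,-0.034,0,0],[0.01,-0.034,0,0],[0.01,-0.034,0,0],[0.01,-0.034,0,0],[0.01,-0.034,0,0],[0,0,0,0],[0,0,0,0]]'; cat > look.py <<'E'
from bench import r
from h import *
import sys
tag=sys.argv[1]; zc=float(sys.argv[2]); vw=sys.argv[3].split(",")
s=r.read_state(); T=R.from_quat(s["eef_rot"]).as_matrix(); e=s["ee_pos"]; y=np.arctan2(T[1,0],T[0,0])
print("tcp",e,"yaw",y)
p0=[e[0]+.08*np.cos(y),e[1]+.08*np.sin(y),y]
im=[]
for n in vw:
    d=r.camera(n); I=d["img"][:,:,::-1].copy(); g0=render(d,clip(),[*p0,zc])
    box_=cv2.dilate((g0>.1).astype(np.uint8),np.ones((31,31)))
    m=red(d)*box_
    x,f=fit([(d,m.astype(float))],clip(),p0,zc,steps=(.004,.004,.05)); print(n,"clip",x.round(4),round(f,3),"px",m.sum())
    B=disp()
    bp=[.689,.145,.1]; gb=render(d,B,[*bp,.1]); mb=blue(d)*cv2.dilate((gb>.1).astype(np.uint8),np.ones((25,25)))
    xb,fb=fit([(d,mb.astype(float))],B,bp,.1,steps=(.006,.006,.1)); print(n,"blue",xb.round(4),round(fb,3),"px",mb.sum())
    for P,q,z,c in((clip(),x,zc,(0,255,0)),(B,xb,.1,(255,255,0))):
        k=cv2.findContours((render(d,P,[*q,z])>.5).astype(np.uint8),cv2.RETR_LIST,2)[0]; cv2.drawContours(I,k,-1,c,1)
    if n=="wrist": im.append(cv2.resize(I,(400,300)))
    else:
        c=proj(d,[[.64,.14,.15]])[0].astype(int); im.append(cv2.resize(I[c[1]-45:c[1]+45,c[0]-60:c[0]+60],(400,300),interpolation=2))
cv2.imwrite(f"pics/{tag}.png",np.hstack(im))
E
python3 look.py l1 0.19 wrist,scene
```

```text
time: 8.53
ee_pos: [0.5519, 0.133, 0.2142]
eef_rot: [0.998, 0.056, -0.001, -0.001]
ft_force: [0.0, -1.4, -1.3]
width: 0.0119
grip_force: 34.9
tcp [0.55185055 0.13297268 0.21417949] yaw 0.11168980281926263
wrist clip [0.6316 0.1408 0.1055] 0.251 px 11291
wrist blue [0.6898 0.147  0.145 ] 0.04 px 2329
scene clip [0.6329 0.1362 0.0264] 0.715 px 338
scene blue [ 0.6846  0.162  -0.2818] 0.591 px 168
```

View pics/l1.png

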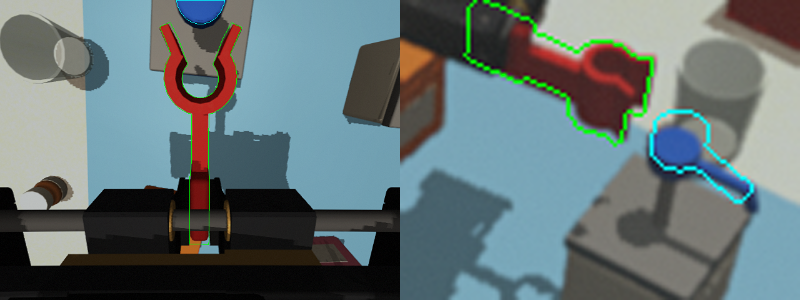

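```bash
python3 -m pendant '[[0,0,0.03,0],[0,0,0.03,0],[0,0,0.02,0],[0,0,0.006,0],[0,0,0,0],[0,0,0,0]]'; sed -i 's/\[.64,.14,.15\]/[.67,.14,.13]/' look.py; python3 look.py l2 0.104 wrist,side
```

```text
time: 9.13
ee_pos: [0.5531, 0.1295, 0.1295]
eef_rot: [0.999, 0.052, 0.0, 0.0]
ft_force: [0.8, -0.8, -0.1]
width: 0.0115
grip_force: 34.9
tcp [0.55308439 0.12954329 0.12953993] yaw 0.10314511497140702
wrist clip [0.6329 0.1367 0.0968] 0.234 px 11497
wrist blue [0.689 0.145 0.1  ] 1.0 px 0
side clip [0.6348 0.1373 0.0623] 0.58 px 582
side blue [0.7016 0.1328 0.3719] 0.673 px 1392
```

View pics/l2.png

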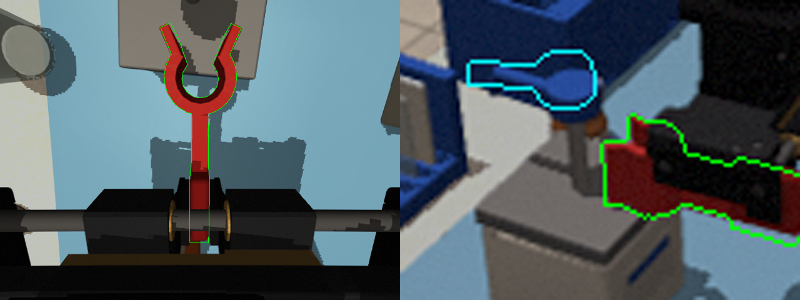

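```bash
python3 - <<'E'
from bench import r
from h import *
d=r.camera("wrist"); s=r.read_state(); print(s["ee_pos"])
o=r.outline_of("blue_stem","wrist"); print([(q["score"],q["bbox"]) for q in o])
cm=red(d).astype(np.uint8); cm[250:]=0
ok=1-cv2.dilate(cm,np.ones((7,7))); ok[230:]=0
x,_=fit([(d,cm*(np.arange(480)<250)[:,None].astype(float))],[p for p in clip()[2:]]+[box(-45,-17,-5,5,7,39)],[.632,.138,.1],.104,steps=(.004,.004,.05)); print("clip",x)
M=o[0]["mask"]*ok
def c(q):
    g=render(d,tank(),[*q,.1])*ok; return 1-np.minimum(g,M).sum()/np.maximum(g,M).sum()
b=[]
for p0 in([.689,.145,.1],[.695,.140,.05],[.685,.15,.15]):
    t=minimize(c,p0,method="Nelder-Mead",options=dict(initial_simplex=np.array([p0]+[np.array(p0)+v for v in np.diag([.006,.006,.06])]),xatol=1e-5,fatol=1e-6)); b.append(t); print("tank",t.x,t.fun)
t=min(b,key=lambda t:t.fun); v=t.x[:2]-x[:2]; y=x[2]
print("stem from ring, clip axes: fwd",v@[np.cos(y),np.sin(y)],"right",v@[np.sin(y),-np.cos(y)])
I=d["img"][:,:,::-1].copy()
for P,q,z in((tank(),t.x,.1),(clip(),x,.104)):
    k=cv2.findContours((render(d,P,[*q,z])>.5).astype(np.uint8),cv2.RETR_LIST,2)[0]; cv2.drawContours(I,k,-1,(0,255,0),1)
cv2.imwrite("pics/l3.png",cv2.resize(I[:200,140:460],(800,500)))
E
```

```text
[0.55346866 0.13021788 0.13013602]
[(0.83, [305.8, 392.8, 31.0, 33.1]), (0.57, [308.6, 66.6, 237.3, 129.5]), (0.5, [307.5, 5.2, 20.3, 8.6])]
clip [0.63323486 0.13725849 0.09941508]
tank [0.689 0.145 0.1  ] 1.0
tank [0.695 0.14  0.05 ] 1.0
tank [0.685 0.15  0.15 ] 1.0
stem from ring, clip axes: fwd 0.05625815352769017 right -0.0021685181727943295
```

View pics/l3.png

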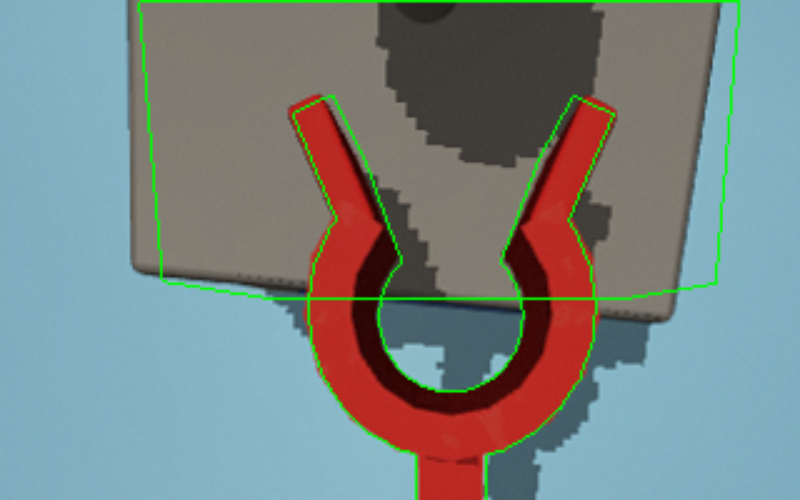

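```bash
python3 - <<'E'
from bench import r
from h import *
d=r.camera("wrist")
f=lambda u,v:ray(d,(140+u/2.5,v/2.5),.1)[:2]
L,Rr=f(133,269),f(670,318); e=L-Rr; print(L,Rr,np.linalg.norm(e))
u=e/np.linalg.norm(e); n=np.array([u[1],-u[0]]); st=(L+Rr)/2+.05*n; print("stem from edge",st,"yaw",np.arctan2(n[1],n[0]))
b=f(427,22); print("stem front bottom",b,"(axis 6mm behind)")
x=np.array([.63323,.13726]);y=.0994
for p in(st,b+.006*n): v=p-x; print("fwd",v@[np.cos(y),np.sin(y)],"right",v@[np.sin(y),-np.cos(y)])
E
```

```text
[0.63532227 0.19499317] [0.63706557 0.09735979] 0.09764893687981667
stem from edge [0.68618595 0.14706912] yaw 0.01785365004819429
stem front bottom [0.67962663 0.146147  ] (axis 6mm behind)
fwd 0.053667979713730905 right -0.004505539638644598
fwd 0.05302959056045309 right -0.0037501613400164548
```

```bash
python3 -m pendant '[[0.006,-0.004,0,0],[0.01,0,0,0],[0,0,0,0],[0,0,0,0],[0,0,0,0]]'; python3 - <<'E'
from bench import r
from h import *
d=r.camera("wrist"); print(r.read_state()["ee_pos"])
cv2.imwrite("pics/l4.png",cv2.resize(d["img"][:200,140:460,::-1],(800,500)))
E
```

```text
time: 9.8
ee_pos: [0.5678, 0.1361, 0.1285]
eef_rot: [0.999, 0.052, -0.0, -0.0]
ft_force: [0.1, 0.2, -2.0]
width: 0.0115
grip_force: 34.9
[0.56773415 0.13599005 0.12848569]
```

View pics/l4.png

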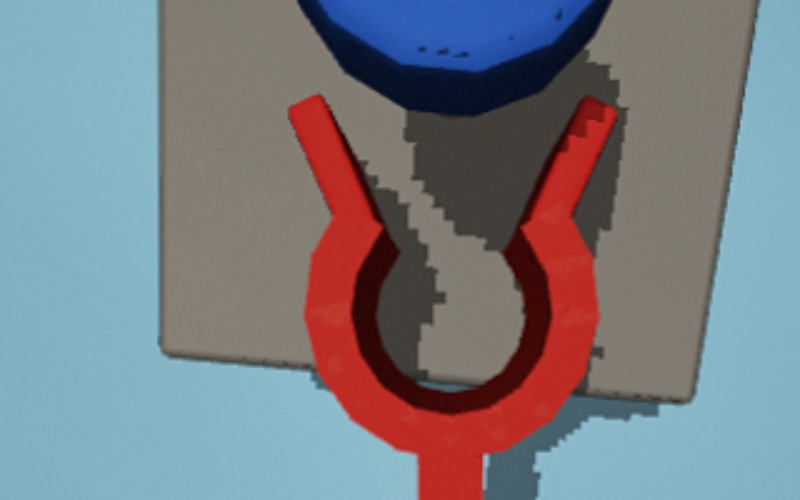

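```bash
python3 -m pendant '[[0.01,0,0,0],[0.01,0,0,0],[0.008,0,0,0],[0.006,0,0,0],[0.005,0,0,0],[0,0,0,0],[0,0,0,0]]'; python3 - <<'E'
from bench import r
from h import *
s=r.read_state(); print(s["ee_pos"],s["ft_force"],s["torque"])
d=r.camera("wrist"); im=[cv2.resize(d["img"][:240,160:480,::-1],(400,300))]
d=r.camera("side"); c=proj(d,[[.67,.14,.13]])[0].astype(int); im.append(cv2.resize(d["img"][c[1]-45:c[1]+45,c[0]-60:c[0]+60,::-1],(400,300),interpolation=2))
cv2.imwrite("pics/l5.png",np.hstack(im))
E
```

```text
time: 10.43
ee_pos: [0.6067, 0.14, 0.1284]
eef_rot: [0.999, 0.052, -0.0, -0.0]
ft_force: [-0.1, -0.1, -0.9]
width: 0.0116
grip_force: 34.9
[0.60665675 0.14001791 0.12835424] [-0.07364127 -0.12572483 -0.90205927] [ 0.00645031  0.07338286 -0.0127717 ]
```

View pics/l5.png

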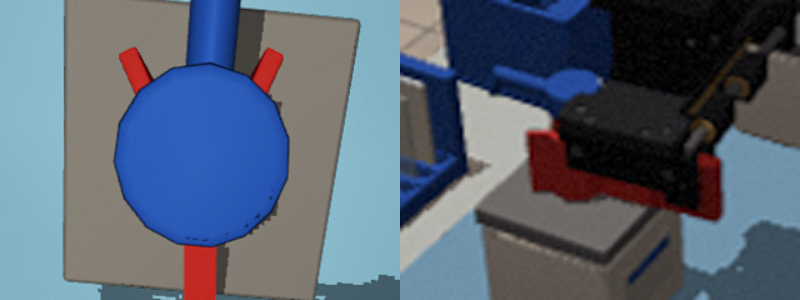

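```bash
python3 - <<'E'
from bench import r
from h import *
d=r.camera("wrist"); s=r.read_state();e=s["ee_pos"]
m=blue(d).astype(float); m[230:]=0
x,f=fit([(d,m)],[disp()[0]],[*(e[:2]+[.08,.007]),0],.1,steps=(.004,.004,.05))
h=ray(d,(160+202/1.25,155/1.25),.182)
print(e,"head fit",x[:2],f,"by eye",h[:2],"ring expected",e[:2]+[.0798,.0071])
E
```

```text
[0.60649675 0.13993134 0.12856233] head fit [0.6868031  0.14695598] 0.17345527339167421 by eye [0.68640172 0.14700142] ring expected [0.68629675 0.14703134]
```

```bash
python3 -m pendant '[[0,0,0.002,0],[0,0,0.001,0],[0,0,0.001,0],[0,0,0,0],[0,0,0,0]]'
```

```text
time: 11.0
ee_pos: [0.6068, 0.1399, 0.1248]
eef_rot: [0.999, 0.052, 0.0, 0.0]
ft_force: [-0.5, -1.1, 2.7]
width: 0.0119
grip_force: 34.9
```

```bash
python3 -m pendant '[[0,0,0.0005,0],[0,0,0,0],[0,0,0,0]]';python3 -m pendant '[[0,0,0.0005,0],[0,0,0,0],[0,0,0,0]]'
```

```text
time: 11.25
ee_pos: [0.607, 0.14, 0.1247]
eef_rot: [0.999, 0.052, 0.0, 0.0]
ft_force: [-2.8, -0.5, 5.9]
width: 0.0117
grip_force: 34.9
time: 11.5
ee_pos: [0.607, 0.14, 0.1246]
eef_rot: [0.999, 0.052, 0.0, 0.0]
ft_force: [-5.1, -2.1, 10.0]
width: 0.0115
grip_force: 35.0
```

```bash
python3 -m pendant '[[0,0,-0.0008,0],[0,0,0,0],[0,0,0,0]]'; python3 -m pendant '[[0,0,0,0],[0,0,0,0],[0,0,0,0],[0,0,0,0],[0,0,0,0],[0,0,0,0]]' 0.5
```

```text
time: 11.75
ee_pos: [0.607, 0.1399, 0.1247]
eef_rot: [0.999, 0.052, 0.0, 0.0]
ft_force: [-2.2, -1.3, 5.0]
width: 0.0117
grip_force: 35.0
time: 12.25
ee_pos: [0.6068, 0.1399, 0.1242]
eef_rot: [0.999, 0.052, -0.0, 0.0]
ft_force: [-0.5, -0.1, -0.0]
width: 0.0407
grip_force: 0.0
```

```bash
python3 -m pendant '[[0,0,-0.02,0],[0,0,-0.03,0],[0,0,-0.03,0],[-0.02,0,-0.03,0],[-0.04,0,0,0],[-0.04,0,0,0],[-0.02,0,0,0],[0,0,0,0]]'; python3 - <<'E'
from bench import r
from h import *
im=[]
for n,k in(("wrist",(320,120)),("scene",None),("side",None)):
    d=r.camera(n); c=proj(d,[[.67,.14,.13]])[0].astype(int) if k is None else k
    w,h=(60,45) if k is None else (160,120)
    im.append(cv2.resize(d["img"][c[1]-h:c[1]+h,c[0]-w:c[0]+w,::-1],(266,200),interpolation=2))
    if n!="wrist":
        print(n,[np.round(o["bbox"]).tolist() for o in r.outline_of("jar_a_mid",n)])
    g=render(d,clip(),[.6865,.147,.1,.1]); m=red(d); print(n,"IoU red with expected clip",(m&(g>.5)).sum()/(g>.5).sum())
cv2.imwrite("pics/l6.png",np.hstack(im))
E
```

```text
time: 12.92
ee_pos: [0.4844, 0.1275, 0.2348]
eef_rot: [0.999, 0.052, 0.0, 0.001]
ft_force: [-0.1, 0.1, 0.4]
width: 0.0437
grip_force: 0.0
wrist IoU red with expected clip 0.8385753931544866
scene [[365.0, 135.0, 14.0, 22.0]]
scene IoU red with expected clip 0.20093457943925233
side [[295.0, 394.0, 22.0, 30.0]]
side IoU red with expected clip 0.7674943566591422
```

View pics/l6.png

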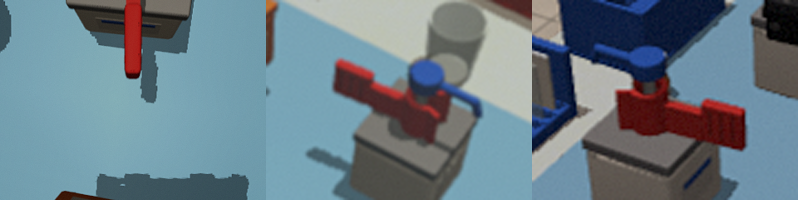

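The scene and side crops both show the clip flat on the lid with the stem inside the ring and the blue head still up. The gripper is clear of it.

```bash
python3 -c "
from bench import r
print(r.close_job())"
```

```text
the job is handed in; nothing more can be done
None
```

The red clip is on the blue pump's stem, standing flat on the grey lid and released. Neither pump was pressed and no jar was touched. I handed the job in at about 13 s; no verdict came back.

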